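Square a display plinth in the masking jig

ROBOT

A 6-joint arm with a two-finger parallel gripper is mounted at the origin on the work surface. World frame = base frame: x ahead of the robot, y to its left, z up, the work surface at z = 0. Lengths are in m, angles in rad, forces in N, time in s.
With the tool pointing down it reaches from about 0.35 to 0.975 m from the base axis. Payload 4.9 kg.
Tool frame: the origin (TCP) lies on the front face of the gripper's body, between the roots of the fingers; the fingertips stand ctrl.finger_overhang ahead of it and the grasp point (between the pads) lies 54 mm ahead of it (ctrl.finger_overhang is the distance from the TCP to the fingertips, in m); z points along the fingers, y is the line along which they close (so a half turn about z gives the same grasp; the last joint's range is limited). The gripper opens to 85 mm and grips with 20 to 120 N. Pads are 22 mm wide; open, the fingers measure 114 mm over their backs; the gripper's body (76 mm by 85 mm) begins 54 mm behind the grasp point. The pads swing forward as they close: fully open they stand 13 mm farther back than shut.
Start: joints at [-1.453, 0.053, 1.613, -0, 1.476, -0.119], TCP at [0.147, -0.608, 0.304] pointing down, gripper open.
Joint ranges: [-3.01, 3.01], [-1.01, 2.22], [0.06, 2.58], [-1.02, 4.17], [0.09, 2.62], [-3.14, 3.14]. Speed limits (rad/s): [2.57, 2.57, 3.14, 3.14, 3.14, 3.14].

INTERFACE

Orientations are given as a rotation vector (axis times angle).
In Python, from station import ctrl, vision gives the robot as it stands. The module is installed in compiled form; this text tells all that it offers.
- The arm moves only by the tool drive_tool, never from a script. Its argument "rows" is a list of rows, each a list of 2 entries, a list of its own where there are three numbers: the shift along the tool's x, y, z in m, then the turn about the tool's z in rad. A call has 1 to 10 rows; each row shifts and turns the commanded pose from where the row before left it, along the tool's axes as they then stand; what a row does not reach is not made up. A row lasts 1/10 s, in which the tool goes at most 50 mm and 8.59 degrees, less where a joint would pass 70% of its speed; a pose out of reach is approached as far as the arm can. A call with a gripper value outside its range is refused whole. "jaw" is the closure, from 0 (fully open) to 1 (shut), set as the call begins (left out, the last holds). The fingers move at their own pace and stop on an object; "grip_force" is the grip in N (left out, the last holds). Time passes only in rows, so rows that do not move let the fingers close. It gives the time, the measured TCP pose, the force, the opening and the grip force at its end, in the units of the state.
- ctrl.get_obs(): the state, without advancing time (a new reading comes with each control period).
- vision.get_image(name): name is "scene" or "top"; returns a dict with "image" (480x640x3 uint8, blue, green, red), "vertical_fov" (degrees; the focal length in pixels is half the picture's height over the tangent of half this angle, whatever the lens; pixels are square), "cx", "cy" (the principal point, pixels), "dist_coeffs" ([k1, k2, p1, p2, k3] as OpenCV has them; the pictures are not rectified), "R" (3x3) and "t" (3): a world point X has camera coordinates R X + t. Camera axes: x right, y down, z forward; pixel columns grow to the right and rows downward; lengths in m; the calibration is good to about 2 mm. A picture is of the moment at which its call begins. There is no depth.
- ctrl.finish_job(): hands the job in; it is judged then, once.
The state is a dict: "t": time; "q": joint angles; "dq": joint speeds; "effort": joint torques, N m; "tool_pos": TCP position; "tool_rot": TCP orientation; "contact_force": force on the tool from outside, world axes, zero at the start; "wrist_torque": the same for the moment, N m; "opening": finger opening in m; "grip_force": force on a finger pad.
Only numpy, scipy, OpenCV 4.12 (cv2) and the standard library are available. Lean on these libraries where they do the work, as an engineer would, in place of code of your own. Each camera call takes 0.05 s, during which the arm holds its last target. There are 200 camera calls.

TASK

On the grey jig, turn the white flat-edged plinth disc in its round nest with a light fingertip on its uneven top until its flat faces the sprung steel alignment bar and the bar has dropped home, flush along the whole flat. Then slide the rim clamp fully home by its black post, so that its toe lies over the disc's rim, and let go of everything. Press and push gently, as one would on a primed piece, and leave the other things on the jig and the bench where they are.

Things in the scene. Friction and masses are not known exactly. Their poses are not given: they have to be found in the camera images.
- jig: grey jig plate 250 x 300 x 12 mm, fixed, on screw feet: its underside stands 6 to 16 mm above the bench. Origin on the underside below the nest's centre, z up; all heights given below are above this origin. It spans x -100 to +150, y +-150 mm. Bar on its +x side (fixed spring block behind it at x 108 to 122 mm, 36 mm high), clamp on its +y side
- nest (a point): centre of the round nest, on the black rubber platter, at height 20 mm; axes as the jig. The platter turns with the disc about z under light drag and does not give downward. Round it stands an aluminium wall, inner radius 48.7, outer 56 mm, top at height 27 mm, open for 46 deg either side of the jig's +x
- disc: white plinth disc loose in the nest, radius 48 mm, 0.12 kg, one straight flat 56 mm long, 39 mm from the centre. Its sculpted top is uneven: 16 mm thick at the centre (small dark dot), falling away here and there to 4 mm at the rim. Origin: centre of the underside (height 20 mm); its +x points square through the flat, seated when along the jig's +x. Starts 50 to 180 deg off, either way
- disc_top (a point): the top's centre, height 36 mm; axes as the disc. Its matt top grips: a closed fingertip pressed on it off-centre with 3.5 to 8 N, circling and turning with it about the centre, turns it. At 22 mm from the centre the top lies 0 to 6 mm lower, by place: feel for it. A tip centred within 22 mm clears wall and bar. Over 15 N on the disc spoils it
- bar (a joint): slide of the alignment bar along the jig's x, m: about 0.008 riding on the round rim, about 0 (-0.001 to 0.001) when flush on the flat. Springs press it on the slippery rim with about 2 N; once the flat is within some 15 deg and the fingertip is lifted, it swings the flat flush by itself; it resists little if the flat is turned past
- bar_face (a point): middle of the steel bar's face towards the disc, at height 26 mm, axes as the jig; the bar is 64 mm wide along the jig's y, 14 mm thick, its top at height 34 mm, with a 30 mm wide rib on it up to 40 mm
- clamp (a joint): slide of the rim clamp along the jig's -y, m: 0 to 0.005 at the start (open), 0.030 at its stop (fully home, toe over the rim, some mm above the disc). It takes about 2 N to slide and stays where it is left; more than 30 N on any part of the jig is too much
- clamp_post (a point): centre of the top of the clamp's upright black post, at height 72 mm, at the jig's x 0, y 108 mm when open; the post is 24 (jig x) x 14 (jig y) x 28 mm tall. Below it a steel carriage 38 mm high spans y 84 to 124 mm; an 18 mm wide toe plate (height 38 to 44 mm) reaches to y 56 mm. All slide with the post
- paint_jar: bystander: small glass paint jar, 36 mm across, 55 mm tall, on the jig plate's -y side; origin at the centre of its underside
- mix_cup: bystander: clear plastic mixing cup, 48 mm across, 35 mm tall, on the jig plate's +x, -y corner; origin at the centre of its underside
- figure: bystander: white resin animal figure, about 50 mm wide, 70 mm tall, on the jig plate's +x, +y corner; origin at the centre of its underside
- airbrush: bystander: steel airbrush lying on a small stand, 120 mm long, 40 mm high; origin under its middle
- plinth: bystander: plain dark wooden disc without a flat, 60 mm across, 14 mm thick; origin at the centre of its underside
- thinner: bystander: white bottle, 52 mm across, 120 mm tall; origin at the centre of its underside
- stick_box: bystander: clear open box 90 x 60 x 50 mm with bamboo sticks standing 170 mm tall; origin at the centre of its underside
Mind the look-alikes: they are no part of the job. There is more than one size of the disc; the job needs the smallest.

How it is judged:
On the way, in this order (a step that is already met when the one before it is completed fails the run):
1. the disc's flat faces the bar and the bar has dropped home against it, clamp still open (value of joint bar below 0.0018 m and angle between the x axis of disc and the x axis of jig, either way round below 0.05 rad and value of joint clamp below 0.012 m), for 0.3 s.
2. the clamp is fully home (value of joint clamp above 0.027 m), for 0.2 s.
At the end, for the whole second after the job is handed in: the bar is home on the disc's flat (bar below 1.8 mm, disc square to the jig within 0.05 rad), the disc lies flat and at rest in the nest, and the clamp is home (beyond 27 of its 30 mm) (value of joint bar below 0.0018 m and angle between the x axis of disc and the x axis of jig, either way round below 0.05 rad and value of joint clamp above 0.027 m and angle between disc's own z axis and vertical below 0.06 rad and angular speed of disc below 0.1 rad/s); the robot touches nothing.
It fails at once if the disc is pressed or pushed with more than 15 N (contact force between any of the fingers, the arm and disc above 15 N).
It fails at once if the jig, its bar or its clamp is pushed with more than 30 N (contact force between any of the fingers, the arm and jig above 30 N).
It fails at once if the disc is tipped or lifted out of its nest (angle between disc's own z axis and vertical above 0.15 rad or distance of disc from where it was at the start of the episode above 0.01 m).
It fails at once if a bystander is moved by more than 30 mm (distance of any of paint_jar, mix_cup, figure, airbrush, plinth, thinner, stick_box from where it was at the start of the episode above 0.03 m).
It also fails if it takes over 58 s, if anything falls off the work surface, if the arm or the gripper's body presses on something with over 40 N, if the wrist force passes 120 N, or if a joint passes its speed limit or range.

## Working session

There is one attempt and no reset: what is moved stays moved. The work goes in short steps, Python scripts to look and compute and a tool call to move; the robot and the scene stay as the last step left them, time stands still between calls to the robot, and variables do not carry over. Pictures are saved under pics/ and viewed, at most 10 in all, crops included, and the job is handed in when it is done.

Besides the shell and the picture viewer there is one more tool, called after ">>>" as name(argument=value, ...), one argument or row to a line, values as JSON. drive_tool: Moves the arm, as the interface text tells. Its arguments: {"type":"object","properties":{"rows":{"type":"array","items":{"type":"array"}},"jaw":{"type":"number"},"grip_force":{"type":"number"}},"required":["rows"]}

```bash
mkdir -p pics
cat > h.py <<'E'
import numpy as np, cv2
from station import ctrl, vision
def grab(n,f=None):
    d=vision.get_image(n)
    if f: cv2.imwrite('pics/'+f,d['image'])
    return d
def K(d):
    f=240/np.tan(np.radians(d['vertical_fov'])/2)
    return np.array([[f,0,d['cx']],[0,f,d['cy']],[0,0,1.]])
def ray(d,uv):
    p=cv2.undistortPoints(np.array(uv,float).reshape(-1,1,2),K(d),np.array(d['dist_coeffs'],float)).reshape(-1,2)
    R=np.array(d['R']);t=np.array(d['t'])
    return -R.T@t,(R.T@np.c_[p,np.ones(len(p))].T).T
def onz(d,uv,z):
    c,r=ray(d,uv); return c+r*((z-c[2])/r[:,2])[:,None]
def proj(d,X):
    R=np.array(d['R'],float);return cv2.projectPoints(np.array(X,float).reshape(-1,1,3),cv2.Rodrigues(R)[0],np.array(d['t'],float),K(d),np.array(d['dist_coeffs'],float))[0].reshape(-1,2)
E
python3 - <<'E'
from h import *
for n in('scene','top'):
    d=grab(n,n+'0.png'); print(n,-np.array(d['R']).T@d['t'])
o=ctrl.get_obs(); print(o, ctrl.finger_overhang)
E
```

```text
scene [ 0.8720586  -0.53868959  1.10834451]
top [0.43903689 0.01969282 1.38349067]
{'t': 0.1, 'q': array([-1.45301041e+00,  5.32946528e-02,  1.61418116e+00, -1.35575809e-05,
        1.47601156e+00, -1.19007836e-01]), 'dq': array([ 0.00040042, -0.00301155, -0.00185857,  0.00107406, -0.00037858,
       -0.00072919]), 'effort': array([-2.45557004e-05, -3.94903064e+01, -3.71362889e+01, -1.84886230e-04,
        3.87031498e-03,  2.23457289e-05]), 'tool_pos': array([ 0.14655764, -0.60712017,  0.30276886]), 'tool_rot': array([-3.11771752e+00, -3.70864575e-01,  1.93686500e-05]), 'contact_force': array([-0.61826315, -0.21915872,  0.53529053]), 'wrist_torque': array([-0.05395155, -0.02186151, -0.00746666]), 'grip_force': 0.0, 'opening': 0.08530629622838978} 0.0726
```

View pics/top0.png

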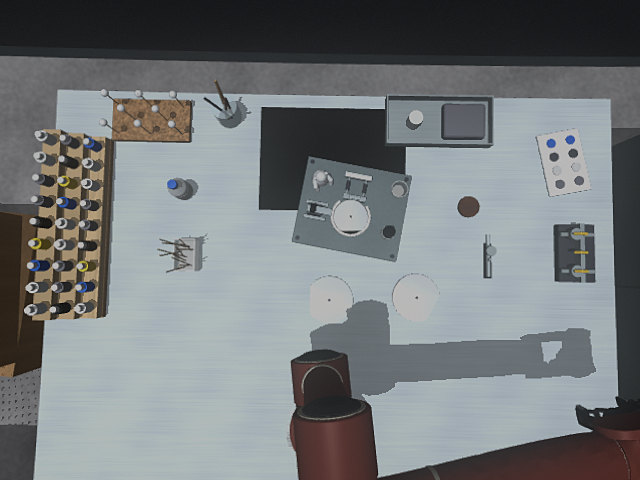

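View pics/scene0.png

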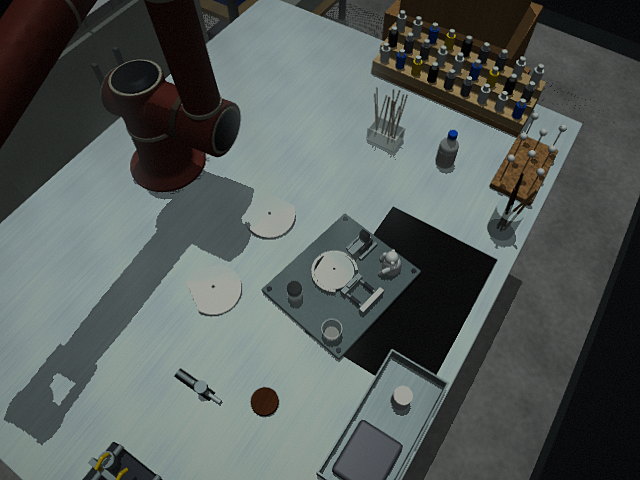

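The jig is around (350,210) in the top view, with its bar at (357,185), clamp at (316,210) and disc at (351,217). In the scene view the disc is at (334,271). I'll zoom in on both.

Run:
```python
import cv2,numpy as np
a=cv2.imread('pics/top0.png')[150:270,280:420]; b=cv2.imread('pics/scene0.png')[205:365,255:425]
a=cv2.resize(a,None,fx=5,fy=5,interpolation=cv2.INTER_CUBIC);b=cv2.resize(b,(638,600),interpolation=cv2.INTER_CUBIC)
cv2.imwrite('pics/a.png',a);cv2.imwrite('pics/b.png',b)
```

```text
(no output)
```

View pics/a.png

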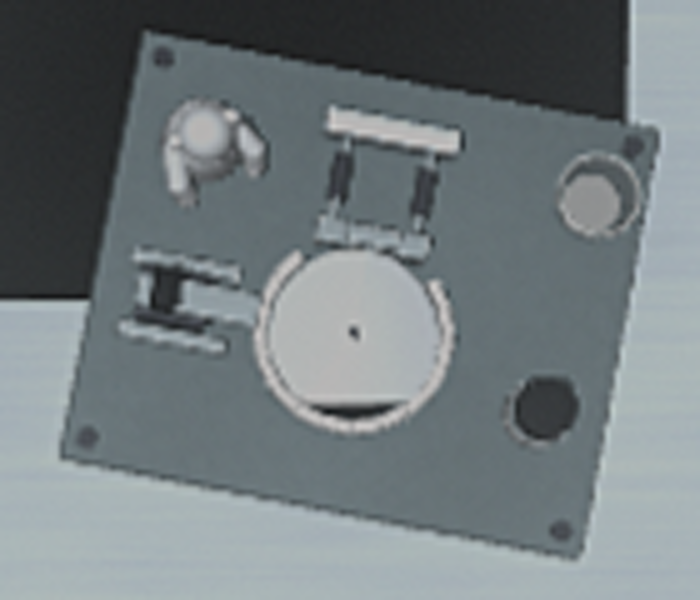

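View pics/b.png

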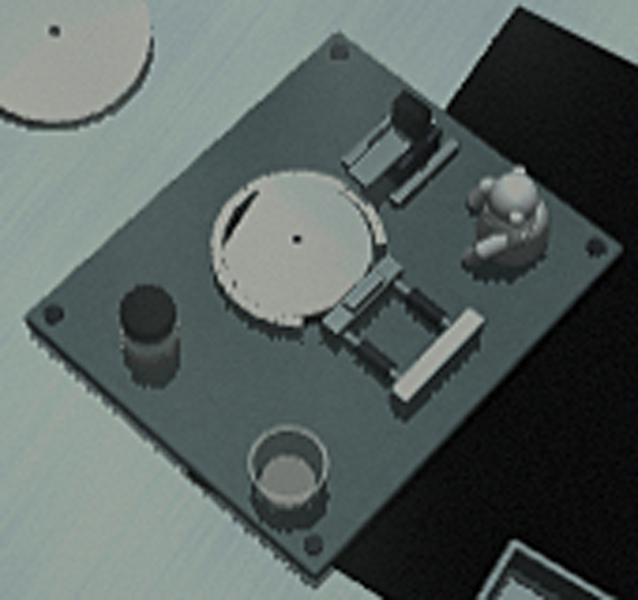

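```bash
cat > fit.py <<'E'
from h import *
from scipy.optimize import least_squares
dt=vision.get_image('top');ds=vision.get_image('scene')
t=np.array([[145,32],[660,128],[580,553],[62,458],[354,332]])/5+[280,150]
s=np.array([[622,248],[318,578],[26,318],[338,33],[297,239]])/[638/170,3.75]+[255,205]
L=np.array([[150,150,12],[150,-150,12],[-100,-150,12],[-100,150,12],[0,0,36]])/1e3
def W(p,L):
    c,n=np.cos(p[3]),np.sin(p[3]);return np.c_[L[:,0]*c-L[:,1]*n+p[0],L[:,0]*n+L[:,1]*c+p[1],L[:,2]+p[2]]
f=lambda p:np.r_[(proj(dt,W(p,L))-t).ravel(),(proj(ds,W(p,L))-s).ravel()]
r=least_squares(f,[.7,0,.01,-.2],x_scale=[.1,.1,.01,.1]);p=r.x
print(p,np.degrees(p[3]));print(r.fun.reshape(-1,2).round(2))
# flat segment
a=onz(dt,np.array([[310,404],[395,404]])/5+[280,150],p[2]+.026)
b=onz(ds,np.array([[228,242],[257,193]])/[638/170,3.75]+[255,205],p[2]+.026)
c=p[:2]
for e in(a,b):
    d=(e[1]-e[0])[:2];n=np.array([d[1],-d[0]]);n/=np.linalg.norm(n);m=e.mean(0)[:2]-c
    n*=np.sign(n@m);print('flat',np.degrees(np.arctan2(n[1],n[0])),'dist',n@m,'mid ang',np.degrees(np.arctan2(m[1],m[0])))
print(W(p,np.array([[0,.108,.072]])))
np.save('jig.npy',p)
E
python3 fit.py
```

```text
[ 0.59133413 -0.05381542  0.00309342 -0.17199844] -9.854784489839359
[[-1.03 -1.06]
 [-0.76 -0.84]
 [-0.37  0.34]
 [-1.19 -0.6 ]
 [-0.49 -0.99]
 [ 0.06 -0.05]
 [-1.05  0.59]
 [-1.55  0.33]
 [-1.24 -0.56]
 [-0.18  0.95]]
flat -179.04042717681094 dist 0.04225922331633774 mid ang -177.7743468507519
flat -174.53580533173897 dist 0.041207422739179156 mid ang 178.21397154012465
[[0.60981851 0.05259101 0.07509342]]
```

```bash
sed -i 's/\[280,150\]/[279.6,149.6]/g; s/\[255,205\]/[254.63,204.63]/g' fit.py; python3 fit.py; python3 -c "
from h import *
o=ctrl.get_obs();from scipy.spatial.transform import Rotation as R
print(R.from_rotvec(o['tool_rot']).as_matrix().round(4))"
```

```text
[ 0.59115092 -0.05337726  0.00426166 -0.17198243] -9.853867529092371
[[-0.8  -0.69]
 [-0.44 -0.46]
 [-0.06  0.79]
 [-0.97 -0.16]
 [-0.23 -0.57]
 [ 0.52 -0.07]
 [-0.62  0.59]
 [-1.19  0.32]
 [-0.83 -0.59]
 [ 0.23  0.92]]
flat -179.0405447809826 dist 0.04105297497947967 mid ang -178.771624812154
flat -174.50898142695246 dist 0.04203226897520702 mid ang 179.0555094358432
[[0.6096336  0.05302946 0.07626166]]
[[ 9.721e-01  2.346e-01 -1.000e-04]
 [ 2.346e-01 -9.721e-01  7.000e-04]
 [ 1.000e-04 -7.000e-04 -1.000e+00]]
```

>>> drive_tool(
  rows=[
    [[0.029, -0.0217, 0], 0],
    [[0.029, -0.0217, 0], 0],
    [[0.029, -0.0217, 0], 0],
    [[0.029, -0.0217, 0], 0],
    [[0.029, -0.0217, 0], 0],
    [[0.029, -0.0217, 0], 0],
    [[0.029, -0.0217, 0], 0],
    [[0.029, -0.0217, 0], 0],
    [[0.029, -0.0217, 0], 0],
    [[0.029, -0.0217, 0], 0],
  ],
  jaw=1,
  grip_force=40,
)

```text
t: 1.3
tool_pos: [0.3783, -0.3273, 0.304]
tool_rot: [3.119, 0.371, 0.001]
contact_force: [1.0, 0.1, -0.1]
opening: -0.0002
grip_force: 0.0
```

>>> drive_tool(
  rows=[
    [[0.029, -0.0217, 0], 0],
    [[0.029, -0.0217, 0], 0],
    [[0.029, -0.0217, 0], 0],
    [[0.029, -0.0217, 0], 0],
    [[0.029, -0.0217, 0], 0],
    [[0.029, -0.0217, 0], 0],
    [[0.029, -0.0217, 0], 0],
    [[0.029, -0.0217, 0], 0],
    [[0.015, -0.012, 0], 0],
    [[0, 0, 0], 0],
  ],
)

```text
t: 2.3
tool_pos: [0.5751, -0.0883, 0.3037]
tool_rot: [-3.118, -0.376, 0.0]
contact_force: [0.2, -0.8, 0.6]
opening: 0.0003
grip_force: 0.0
```

```bash
cat > st.py <<'E'
from h import *
from scipy.spatial.transform import Rotation as R
o=ctrl.get_obs();M=R.from_rotvec(o['tool_rot']).as_matrix();p=np.load('jig.npy')
d=np.array([p[0],p[1],0])-o['tool_pos']
print('t',o['t'],'pos',o['tool_pos'].round(4),'F',o['contact_force'].round(2),'yaw',np.degrees(np.arctan2(M[1,0],M[0,0])).round(2),'nest in tool',(M.T@d).round(4),'tiltz',M[:,2].round(4),'q',o['q'].round(2),ctrl.finger_overhang,o['opening'],o['wrist_torque'].round(3))
E
python3 st.py
```

```text
t 2.3 pos [ 0.5751 -0.0883  0.3037] F [ 0.2  -0.79  0.58] yaw 13.76 nest in tool [ 0.0239 -0.03    0.3037] tiltz [-1.e-04  5.e-04 -1.e+00] q [-0.28 -0.05  1.72  0.    1.48  1.05] 0.0726 0.00031487226247803215 [0.037 0.044 0.014]
```

>>> drive_tool(
  rows=[
    [[0.022, -0.015, 0], 0],
    [[0.022, -0.015, 0], 0],
    [[0, 0, 0.04], 0],
    [[0, 0, 0.04], 0],
    [[0, 0, 0.04], 0],
    [[0, 0, 0.03], 0],
    [[0, 0, 0.015], 0],
    [[0, 0, 0.009], 0],
    [[0, 0, 0], 0],
    [[0, 0, 0], 0],
  ],
)

```text
t: 3.3
tool_pos: [0.611, -0.0512, 0.1318]
tool_rot: [3.119, 0.371, 0.005]
contact_force: [0.2, 0.4, 0.7]
opening: 0.0
grip_force: 0.0
```

```bash
python3 st.py
python3 - <<'E'
from h import *
a=grab('top')['image'][150:270,280:420];b=grab('scene')['image'][205:325,265:405]
cv2.imwrite('pics/c.png',np.hstack([cv2.resize(x,(400,343),interpolation=cv2.INTER_CUBIC) for x in (a,b)]))
E
```

```text
t 3.3 pos [ 0.611  -0.0512  0.1318] F [0.16 0.4  0.72] yaw 13.55 nest in tool [-0.0202 -0.0027  0.1318] tiltz [ 3.e-03 -6.e-04 -1.e+00] q [-0.2   0.19  1.77 -0.    1.18  1.13] 0.0726 1.1728750450393581e-05 [0.051 0.085 0.005]
```

View pics/c.png

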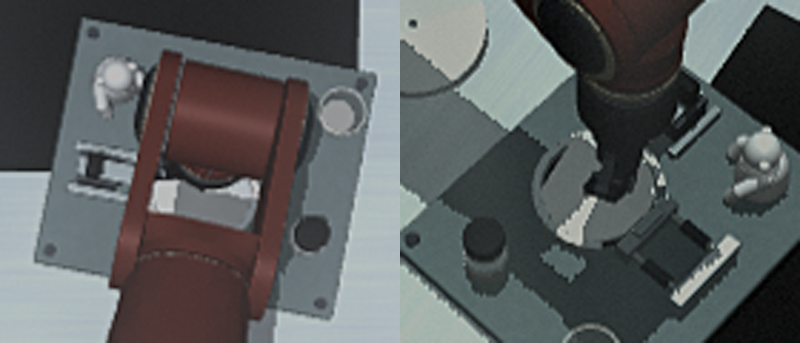

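The tip is over the disc's bar side (about (610,185) in the right half of the view). I'll feel downwards now.

>>> drive_tool(
  rows=[
    [[0, -0.003, 0.002], 0],
    [[0, 0, 0.002], 0],
    [[0, 0, 0.002], 0],
    [[0, 0, 0], 0],
  ],
)

```text
t: 3.8
tool_pos: [0.6089, -0.0477, 0.1235]
tool_rot: [-3.119, -0.371, 0.001]
contact_force: [-0.5, 0.1, -1.2]
opening: 0.0002
grip_force: 0.0
```

>>> drive_tool(
  rows=[
    [[0, 0, 0.001], 0],
    [[0, 0, 0.001], 0],
    [[0, 0, 0], 0],
  ],
)

```text
t: 4.1
tool_pos: [0.6091, -0.0478, 0.1217]
tool_rot: [-3.119, -0.371, 0.001]
contact_force: [-0.5, -1.1, -0.1]
opening: 0.0
grip_force: 0.0
```

>>> drive_tool(
  rows=[
    [[0, 0, 0.001], 0],
    [[0, 0, 0.001], 0],
    [[0, 0, 0], 0],
  ],
)

```text
t: 4.4
tool_pos: [0.6091, -0.0478, 0.1197]
tool_rot: [-3.119, -0.371, 0.001]
contact_force: [-0.4, -0.1, 0.3]
opening: 0.0
grip_force: 0.0
```

>>> drive_tool(
  rows=[
    [[0, 0, 0.001], 0],
    [[0, 0, 0], 0],
  ],
)

```text
t: 4.6
tool_pos: [0.6091, -0.0478, 0.1187]
tool_rot: [-3.12, -0.371, 0.0]
contact_force: [0.3, -0.2, 0.3]
opening: 0.0002
grip_force: 0.0
```

>>> drive_tool(
  rows=[
    [[0, 0, 0.001], 0],
    [[0, 0, 0], 0],
  ],
)

```text
t: 4.8
tool_pos: [0.6091, -0.0478, 0.1178]
tool_rot: [-3.12, -0.371, 0.0]
contact_force: [0.5, -0.2, 0.7]
opening: -0.0004
grip_force: 0.0
```

>>> drive_tool(
  rows=[
    [[0, 0, 0.0007], 0],
    [[0, 0, 0], 0],
  ],
)

```text
t: 5.0
tool_pos: [0.6092, -0.0478, 0.1171]
tool_rot: [-3.12, -0.371, 0.0]
contact_force: [0.0, 0.4, -0.1]
opening: -0.0002
grip_force: 0.0
```

>>> drive_tool(
  rows=[
    [[0, 0, 0.0007], 0],
    [[0, 0, 0], 0],
  ],
)

```text
t: 5.2
tool_pos: [0.6091, -0.0478, 0.1164]
tool_rot: [-3.12, -0.371, 0.0]
contact_force: [-0.5, 0.4, -0.2]
opening: 0.0
grip_force: 0.0
```

>>> drive_tool(
  rows=[
    [[0, 0, 0.0007], 0],
    [[0, 0, 0], 0],
  ],
)

```text
t: 5.4
tool_pos: [0.6092, -0.0478, 0.1157]
tool_rot: [-3.12, -0.371, 0.0]
contact_force: [0.0, 0.2, -0.3]
opening: -0.0
grip_force: 0.0
```

>>> drive_tool(
  rows=[
    [[0, 0, 0.0007], 0],
    [[0, 0, 0], 0],
  ],
)

```text
t: 5.6
tool_pos: [0.6092, -0.0478, 0.115]
tool_rot: [-3.12, -0.371, 0.0]
contact_force: [-0.3, 0.2, -1.0]
opening: 0.0003
grip_force: 0.0
```

>>> drive_tool(
  rows=[
    [[0, 0, 0.0007], 0],
    [[0, 0, 0], 0],
  ],
)

```text
t: 5.8
tool_pos: [0.6092, -0.0478, 0.1143]
tool_rot: [-3.12, -0.371, 0.0]
contact_force: [-0.6, 0.3, 0.0]
opening: 0.0001
grip_force: 0.0
```

>>> drive_tool(
  rows=[
    [[0, 0, 0.0005], 0],
    [[0, 0, 0], 0],
  ],
)

```text
t: 6.0
tool_pos: [0.6092, -0.0478, 0.1138]
tool_rot: [-3.12, -0.371, 0.0]
contact_force: [-0.9, 0.6, -0.1]
opening: 0.0001
grip_force: 0.0
```

>>> drive_tool(
  rows=[
    [[0, 0, 0.0006], 0],
    [[0, 0, 0], 0],
  ],
)

```text
t: 6.2
tool_pos: [0.6092, -0.0478, 0.1132]
tool_rot: [-3.12, -0.371, 0.0]
contact_force: [0.9, -0.0, -0.4]
opening: 0.0001
grip_force: 0.0
```

>>> drive_tool(
  rows=[
    [[0, 0, 0.0006], 0],
    [[0, 0, 0], 0],
  ],
)

```text
t: 6.4
tool_pos: [0.6092, -0.0478, 0.1126]
tool_rot: [-3.12, -0.371, 0.0]
contact_force: [0.2, -0.2, -0.2]
opening: 0.0003
grip_force: 0.0
```

>>> drive_tool(
  rows=[
    [[0, 0, 0.0006], 0],
    [[0, 0, 0], 0],
  ],
)

```text
t: 6.6
tool_pos: [0.6093, -0.0478, 0.1124]
tool_rot: [-3.12, -0.371, 0.0]
contact_force: [0.3, -0.6, 1.6]
opening: 0.0003
grip_force: 0.9
```

>>> drive_tool(
  rows=[
    [[0, 0, 0.0006], 0],
    [[0, 0, 0], 0],
  ],
)

```text
t: 6.8
tool_pos: [0.6093, -0.0478, 0.1123]
tool_rot: [-3.12, -0.371, 0.0]
contact_force: [-2.1, -0.3, 5.6]
opening: -0.0001
grip_force: 2.5
```

>>> drive_tool(
  rows=[
    [[-0.0002, -0.0019, 0], -0.1],
    [[-0.0002, -0.0019, 0], -0.1],
    [[-0.0002, -0.0019, 0], -0.1],
  ],
)

```text
t: 7.1
tool_pos: [0.6078, -0.0431, 0.1124]
tool_rot: [3.025, 0.839, 0.004]
contact_force: [2.3, -1.4, 1.0]
opening: -0.0002
grip_force: 1.1
```

```bash
python3 st.py
```

```text
t 7.1 pos [ 0.6078 -0.0431  0.1124] F [ 2.35 -1.4   1.05] yaw 30.99 nest in tool [-1.970e-02 -1.000e-04  1.124e-01] tiltz [ 0.0032 -0.0014 -1.    ] q [-0.19  0.2   1.79 -0.    1.15  0.84] 0.0726 -0.00020907649871977884 [-0.264 -0.18  -0.024]
```

>>> drive_tool(
  rows=[
    [[0, 0, 0.0005], 0],
    [[0, 0, 0], 0],
  ],
)

```text
t: 7.3
tool_pos: [0.6078, -0.0431, 0.1123]
tool_rot: [3.028, 0.829, 0.004]
contact_force: [0.3, -1.1, 4.9]
opening: 0.0
grip_force: 2.5
```

```bash
python3 st.py
python3 - <<'E'
from h import *
b=grab('scene')['image'][205:325,265:405]
cv2.imwrite('pics/d.png',cv2.resize(b,(700,600),interpolation=cv2.INTER_CUBIC))
E
```

```text
t 7.3 pos [ 0.6078 -0.0431  0.1123] F [ 0.28 -1.07  4.88] yaw 30.63 nest in tool [-1.980e-02  1.000e-04  1.123e-01] tiltz [ 0.0027 -0.0011 -1.    ] q [-0.19  0.2   1.79 -0.    1.15  0.84] 0.0726 3.506728596681327e-05 [-0.253 -0.055  0.046]
```

View pics/d.png

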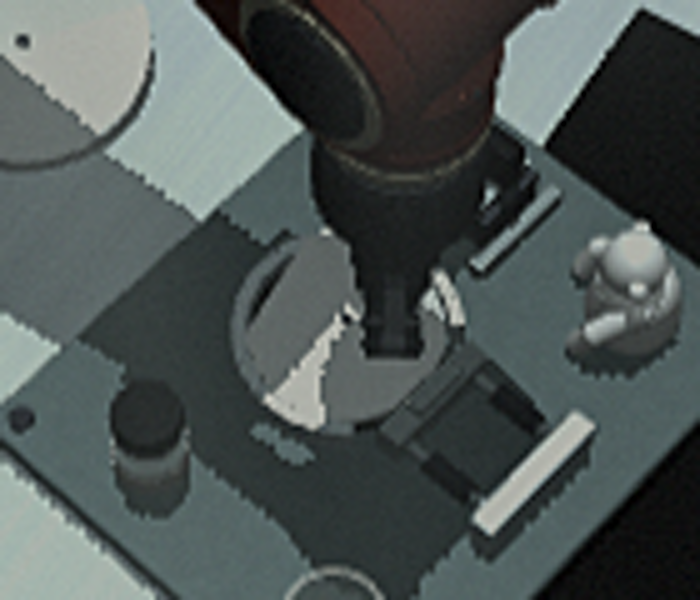

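```bash
cat > flat.py <<'E'
from h import *
p=np.load('jig.npy')
def prof(img,d,z=.027,rs=(.0415,.0435,.0455)):
    g=cv2.cvtColor(img,6); a=np.arange(0,360,5);out=[]
    for r in rs:
        X=np.c_[p[0]+r*np.cos(np.radians(a)),p[1]+r*np.sin(np.radians(a)),np.full(len(a),max(p[2],.006)+z)]
        uv=proj(d,X).astype(np.float32); out.append(cv2.remap(g,uv[:,:1],uv[:,1:],1).ravel())
    return a,np.mean(out,0)
if __name__=='__main__':
    d=grab('scene')
    a,n=prof(d['image'],d); a,o=prof(cv2.imread('pics/scene0.png'),d)
    print('start',[(int(x),int(v)) for x,v in zip(a,o) if v<90]);print('now',[(int(x),int(v)) for x,v in zip(a,n) if v<75])
E
python3 flat.py
```

```text
start [(175, 76), (180, 63), (185, 54), (190, 73), (195, 85)]
now [(65, 25), (70, 28), (75, 29), (80, 29), (85, 29), (90, 27), (95, 30), (100, 27), (105, 28), (110, 26), (115, 22), (120, 55), (170, 61), (175, 52), (180, 44), (185, 38), (190, 50), (195, 56), (200, 64)]
```

>>> drive_tool(
  rows=[
    [[0, 0, 0.0003], 0],
    [[0, 0, 0], 0],
    [[0, -0.001, 0], -0.05],
    [[0, -0.001, 0], -0.05],
  ],
)

```text
t: 7.8
tool_pos: [0.6073, -0.0419, 0.1123]
tool_rot: [2.981, 0.982, 0.005]
contact_force: [1.5, -3.2, 4.8]
opening: 0.0
grip_force: 2.2
```

>>> drive_tool(
  rows=[
    [[0, -0.001, 0], -0.05],
    [[0, -0.001, 0], -0.05],
  ],
)

```text
t: 8.0
tool_pos: [0.6062, -0.0403, 0.1123]
tool_rot: [2.928, 1.129, 0.006]
contact_force: [3.2, -2.7, 4.6]
opening: -0.0001
grip_force: 2.0
```

```bash
python3 st.py;python3 flat.py
```

```text
t 8.0 pos [ 0.6062 -0.0403  0.1123] F [ 3.21 -2.72  4.58] yaw 42.19 nest in tool [-0.0202 -0.0009  0.1123] tiltz [ 0.0049 -0.0021 -1.    ] q [-0.19  0.2   1.79 -0.    1.14  0.65] 0.0726 -0.00011612232574704515 [-0.484 -0.344  0.042]
start [(175, 76), (180, 63), (185, 54), (190, 73), (195, 85)]
now [(20, 69), (25, 28), (30, 28), (35, 26), (40, 27), (45, 44), (50, 56), (65, 46), (70, 39), (75, 37), (80, 36), (85, 31), (90, 30), (95, 31), (100, 27), (105, 29), (110, 26), (115, 49), (170, 60), (175, 52), (180, 43), (185, 37), (190, 50), (195, 57), (200, 64)]
```

>>> drive_tool(
  rows=[
    [[0.001, -0.001, 0.0004], -0.05],
    [[0, -0.001, 0], -0.05],
    [[0, -0.001, 0], -0.05],
    [[0, -0.001, 0], -0.05],
  ],
)

```text
t: 8.45
tool_pos: [0.6043, -0.0369, 0.1122]
tool_rot: [2.8, 1.415, 0.006]
contact_force: [3.0, -2.7, 4.5]
opening: -0.0001
grip_force: 2.5
```

```bash
python3 st.py;python3 flat.py | tail -1
```

```text
t 8.45 pos [ 0.6043 -0.0369  0.1122] F [ 3.04 -2.72  4.52] yaw 53.63 nest in tool [-0.0213 -0.0014  0.1122] tiltz [ 0.0056 -0.002  -1.    ] q [-0.18  0.19  1.8  -0.    1.14  0.45] 0.0726 -0.00012355000076252098 [-0.502 -0.522  0.005]
now [(30, 43), (35, 33), (40, 43), (45, 39), (50, 37), (55, 36), (60, 37), (65, 34), (70, 31), (75, 28), (80, 28), (85, 29), (90, 29), (95, 27), (100, 28), (105, 27), (110, 24), (115, 48), (170, 58), (175, 49), (180, 35), (185, 37), (190, 40), (195, 39), (200, 47), (205, 69)]
```

>>> drive_tool(
  rows=[
    [[0, 0, 0.0006], 0],
    [[0, -0.001, 0], -0.05],
    [[0, -0.0011, 0], -0.05],
    [[0, -0.0011, 0], -0.05],
    [[0, -0.0011, 0], -0.05],
  ],
)

```text
t: 9.0
tool_pos: [0.6013, -0.0344, 0.1122]
tool_rot: [2.644, 1.687, 0.009]
contact_force: [4.8, -0.9, 4.8]
opening: -0.0003
grip_force: 2.8
```

```bash
python3 st.py;python3 flat.py | tail -1
```

```text
t 9.0 pos [ 0.6013 -0.0344  0.1122] F [ 4.75 -0.85  4.81] yaw 65.08 nest in tool [-0.0217 -0.0021  0.1121] tiltz [ 0.0076 -0.0015 -1.    ] q [-0.18  0.19  1.81 -0.    1.14  0.25] 0.0726 -0.0002594487900934256 [-0.267 -0.821  0.037]
now [(35, 54), (40, 25), (45, 27), (50, 27), (55, 34), (60, 39), (65, 31), (70, 31), (75, 31), (80, 29), (85, 30), (90, 29), (95, 28), (100, 27), (105, 26), (110, 27), (115, 21), (170, 69), (175, 52), (180, 34), (185, 32), (190, 31), (195, 40), (200, 46), (205, 60)]
```

Run:
```python
from h import *
b=grab('scene','s9.png')['image'][230:310,290:385]
cv2.imwrite('pics/e.png',cv2.convertScaleAbs(cv2.resize(b,(712,600),interpolation=cv2.INTER_CUBIC),alpha=1.7))
```

```text
(no output)
```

View pics/e.png

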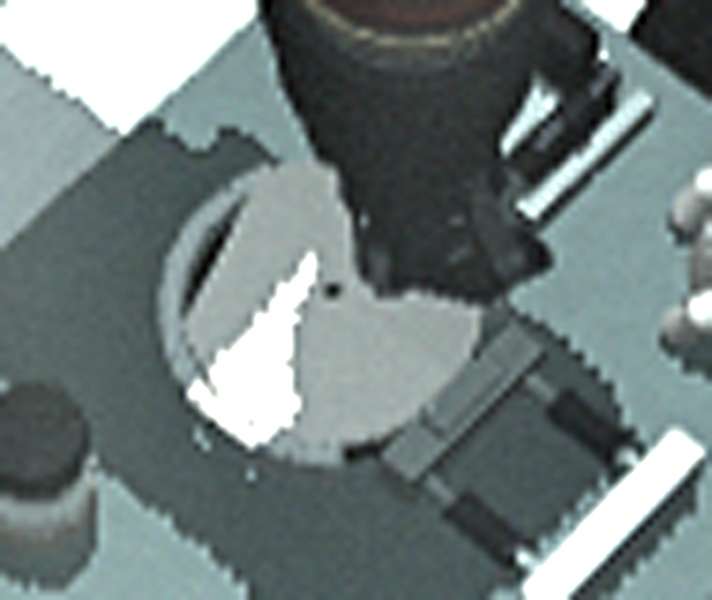

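```bash
python3 - <<'E'
from h import *
d=vision.get_image('scene');p=np.load('jig.npy')
b=onz(d,np.array([[185,315],[245,200]])/7.5+[289.57,229.57],.032)
e=(b[1]-b[0]);n=np.array([e[1],-e[0]]);m=b.mean(0)[:2]-p[:2];n*=np.sign(n@m)
print(np.degrees(np.arctan2(n[1],n[0]))%360,np.degrees(np.arctan2(m[1],m[0]))%360)
E
python3 st.py
```

```text
188.34720740034996 185.83109265233585
t 9.15 pos [ 0.6012 -0.0343  0.1122] F [ 3.87 -0.88  5.55] yaw 64.98 nest in tool [-0.0218 -0.0019  0.1121] tiltz [ 0.0073 -0.0014 -1.    ] q [-0.18  0.19  1.81 -0.    1.14  0.26] 0.0726 -0.00012789064205086725 [-0.308 -0.679  0.027]
```

>>> drive_tool(
  rows=[
    [[0, 0, 0.0005], 0],
    [[0, -0.001, 0], -0.05],
    [[0, -0.001, 0], -0.05],
  ],
)

```text
t: 9.45
tool_pos: [0.5995, -0.0333, 0.1121]
tool_rot: [2.557, 1.817, 0.008]
contact_force: [3.5, 0.1, 8.9]
opening: -0.0001
grip_force: 4.3
```

>>> drive_tool(
  rows=[
    [[0, -0.001, 0], -0.05],
    [[0, -0.001, 0], -0.05],
    [[0, -0.001, 0], -0.05],
  ],
)

```text
t: 9.75
tool_pos: [0.5966, -0.0323, 0.1121]
tool_rot: [2.413, 2.004, 0.008]
contact_force: [3.1, 0.2, 7.4]
opening: 0.0
grip_force: 4.1
```

```bash
python3 st.py;python3 flat.py | tail -1|cut -c 150-
```

```text
t 9.75 pos [ 0.5966 -0.0323  0.1121] F [3.11 0.22 7.44] yaw 79.41 nest in tool [-0.0218 -0.0023  0.112 ] tiltz [ 7.3e-03 -6.0e-04 -1.0e+00] q [-0.18  0.18  1.82  0.    1.14  0.01] 0.0726 1.7601430355306932e-05 [-0.098 -0.564  0.065]
(120, 23), (180, 59), (185, 37), (190, 30), (195, 25), (200, 19), (205, 20), (210, 28), (215, 28), (220, 41), (225, 65)]
```

>>> drive_tool(
  rows=[
    [[-0.0001, -0.0017, 0], -0.08],
    [[-0.0001, -0.0017, 0], -0.08],
    [[-0.0001, -0.0017, 0], -0.08],
  ],
)

```text
t: 10.1
tool_pos: [0.5916, -0.0316, 0.1121]
tool_rot: [2.155, 2.279, 0.009]
contact_force: [3.5, 2.1, 8.2]
opening: 0.0003
grip_force: 4.2
```

```bash
python3 st.py;python3 flat.py | tail -1|cut -c 150-
```

```text
t 10.1 pos [ 0.5916 -0.0316  0.1121] F [3.51 2.09 8.22] yaw 93.22 nest in tool [-0.0218 -0.0026  0.1121] tiltz [ 7.7e-03  7.0e-04 -1.0e+00] q [-0.18  0.17  1.83  0.    1.14 -0.24] 0.0726 0.00030124246347511995 [ 0.383 -0.572 -0.01 ]
), (195, 35), (200, 22), (205, 19), (210, 15), (215, 13), (220, 12), (225, 10), (230, 29), (235, 58)]
```

>>> drive_tool(
  rows=[
    [[-0.0001, -0.0017, 0], -0.08],
    [[-0.0001, -0.0017, 0], -0.08],
    [[-0.0001, -0.0017, 0], -0.08],
    [[-0.0001, -0.0017, 0], -0.08],
  ],
)

```text
t: 10.55
tool_pos: [0.5848, -0.0326, 0.112]
tool_rot: [1.764, 2.594, 0.009]
contact_force: [2.3, 4.9, 10.2]
opening: -0.0001
grip_force: 4.9
```

```bash
python3 st.py;python3 flat.py | tail -1|cut -c 150-
```

```text
t 10.55 pos [ 0.5848 -0.0326  0.112 ] F [ 2.34  4.87 10.23] yaw 111.55 nest in tool [-0.0216 -0.0026  0.112 ] tiltz [ 0.007  0.002 -1.   ] q [-0.18  0.15  1.85  0.    1.14 -0.56] 0.0726 -5.122316183116552e-05 [ 0.732 -0.49   0.04 ]
25, 17), (230, 15), (235, 15), (240, 15), (245, 22), (250, 24), (255, 47), (260, 55)]
```

>>> drive_tool(
  rows=[
    [[0.0004, -0.0008, -0.0004], -0.04],
    [[0, -0.0017, 0], -0.08],
    [[-0.0001, -0.0017, 0], -0.08],
  ],
)

```text
t: 10.9
tool_pos: [0.5808, -0.0341, 0.112]
tool_rot: [1.496, 2.757, 0.008]
contact_force: [3.0, 3.8, 8.1]
opening: 0.0
grip_force: 4.1
```

```bash
python3 st.py;python3 flat.py | tail -1|cut -c 150-
```

```text
t 10.9 pos [ 0.5808 -0.0341  0.112 ] F [2.98 3.84 8.1 ] yaw 123.01 nest in tool [-0.0216 -0.0026  0.1121] tiltz [ 0.0068  0.0019 -1.    ] q [-0.19  0.14  1.86  0.    1.13 -0.77] 0.0726 3.1022217437286494e-05 [ 0.622 -0.493  0.049]
225, 27), (230, 25), (235, 18), (240, 18), (245, 18), (250, 21), (255, 19), (260, 29), (265, 34), (270, 45)]
```

>>> drive_tool(
  rows=[
    [[0, -0.0017, -0.0001], -0.08],
    [[-0.0001, -0.0017, 0], -0.08],
    [[0, -0.0017, -0.0001], -0.08],
    [[-0.0001, -0.0017, 0], -0.08],
  ],
)

```text
t: 11.35
tool_pos: [0.5753, -0.0384, 0.112]
tool_rot: [1.038, 2.96, 0.006]
contact_force: [1.0, 3.7, 8.9]
opening: -0.0002
grip_force: 4.3
```

>>> drive_tool(
  rows=[
    [[0, -0.0017, -0.0001], -0.08],
    [[0, -0.0017, 0], -0.08],
  ],
)

```text
t: 11.55
tool_pos: [0.5732, -0.0411, 0.112]
tool_rot: [0.798, 3.034, 0.006]
contact_force: [1.7, 5.7, 7.9]
opening: 0.0001
grip_force: 4.0
```

```bash
python3 st.py;python3 flat.py | tail -1|cut -c 150-
```

```text
t 11.55 pos [ 0.5732 -0.0411  0.112 ] F [1.71 5.74 7.93] yaw 150.51 nest in tool [-0.0213 -0.0024  0.1121] tiltz [ 0.0052  0.0027 -1.    ] q [-0.2   0.13  1.87  0.    1.13 -1.26] 0.0726 9.198288132707362e-05 [ 0.962 -0.444  0.022]
175, 40), (240, 72), (245, 56), (250, 48), (255, 43), (260, 34), (265, 30), (270, 26), (275, 25), (280, 30), (285, 26), (290, 33), (295, 43), (300, 54), (305, 72)]
```

>>> drive_tool(
  rows=[
    [[0, -0.0017, 0], -0.08],
    [[-0.0001, -0.0017, 0], -0.08],
    [[0, -0.0017, 0], -0.08],
    [[0, -0.0017, -0.0001], -0.08],
  ],
)

```text
t: 12.0
tool_pos: [0.5704, -0.0472, 0.112]
tool_rot: [0.305, 3.123, 0.005]
contact_force: [-0.1, 5.5, 8.4]
opening: 0.0002
grip_force: 4.2
```

>>> drive_tool(
  rows=[
    [[0, -0.0017, 0], -0.08],
    [[-0.0001, -0.0017, 0], -0.08],
    [[0, -0.0017, 0], -0.08],
  ],
)

```text
t: 12.3
tool_pos: [0.5697, -0.0524, 0.112]
tool_rot: [-0.072, 3.138, 0.004]
contact_force: [-0.2, 4.1, 9.7]
opening: -0.0002
grip_force: 4.8
```

```bash
python3 st.py;python3 flat.py | tail -1|cut -c 150-
```

```text
t 12.3 pos [ 0.5697 -0.0524  0.112 ] F [-0.24  4.07  9.67] yaw -177.39 nest in tool [-0.021  -0.0022  0.112 ] tiltz [ 0.0032  0.0027 -1.    ] q [-0.22  0.12  1.88  0.    1.14 -1.84] 0.0726 -0.00024424314336759877 [0.812 0.043 0.048]
190, 20), (195, 22), (200, 16), (205, 53), (275, 65), (280, 55), (285, 50), (290, 43), (295, 38), (300, 31), (305, 32), (310, 29), (315, 32), (320, 38), (325, 41), (330, 46), (335, 59), (340, 70)]
```

>>> drive_tool(
  rows=[
    [[0, -0.0017, -0.0002], -0.08],
    [[-0.0001, -0.0017, 0], -0.08],
    [[0, -0.0017, 0], -0.08],
    [[0, -0.0017, -0.0001], -0.08],
  ],
)

```text
t: 12.75
tool_pos: [0.5706, -0.0596, 0.112]
tool_rot: [-0.571, 3.087, 0.002]
contact_force: [0.1, 2.4, 8.5]
opening: 0.0001
grip_force: 4.1
```

>>> drive_tool(
  rows=[
    [[0, -0.0017, 0], -0.08],
    [[-0.0001, -0.0017, 0], -0.08],
    [[0, -0.0017, 0], -0.08],
  ],
)

```text
t: 13.05
tool_pos: [0.573, -0.0648, 0.112]
tool_rot: [-0.936, 2.996, -0.002]
contact_force: [0.2, -0.6, 7.7]
opening: 0.0002
grip_force: 3.7
```

```bash
python3 st.py;python3 flat.py | tail -1|cut -c 100-
```

```text
t 13.05 pos [ 0.573  -0.0648  0.112 ] F [ 0.16 -0.56  7.73] yaw -145.3 nest in tool [-0.0212 -0.0007  0.1121] tiltz [ 2.8e-03 -2.0e-04 -1.0e+00] q [-0.24  0.13  1.87  0.    1.14 -2.42] 0.0726 0.0002187435161053162 [ 0.036 -0.125 -0.02 ]
(155, 15), (160, 15), (165, 13), (170, 14), (175, 12), (180, 29), (315, 72), (320, 63), (325, 62), (330, 65), (335, 58), (340, 67), (345, 71), (350, 68), (355, 69)]
```

>>> drive_tool(
  rows=[
    [[0, -0.0012, 0], -0.06],
    [[0, -0.0012, 0], -0.06],
    [[0, 0, -0.001], 0],
    [[0, 0, -0.004], 0],
    [[0, 0, -0.02], 0],
    [[0, 0, -0.045], 0],
    [[0, 0, -0.045], 0],
    [[0, 0, -0.045], 0],
  ],
)

```text
t: 13.9
tool_pos: [0.5724, -0.0664, 0.2708]
tool_rot: [1.111, -2.937, -0.002]
contact_force: [0.2, -0.6, 0.6]
opening: -0.0002
grip_force: 0.0
```

>>> drive_tool(
  rows=[
    [[-0.035, 0, -0.03], 0.08],
    [[-0.035, 0, -0.03], 0.08],
    [[-0.035, 0, 0], 0.08],
    [[-0.035, 0, 0], 0.08],
    [[-0.035, 0, 0], 0.08],
    [[0, 0, 0], 0],
  ],
)

```text
t: 14.5
tool_pos: [0.7218, 0.0282, 0.3273]
tool_rot: [0.508, -3.097, -0.002]
contact_force: [-1.8, -0.4, -0.9]
opening: -0.0001
grip_force: 0.0
```

```bash
python3 st.py
python3 - <<'E'
from h import *
a=grab('top')['image'][150:270,280:420];b=grab('scene')['image'][205:325,265:405]
cv2.imwrite('pics/f.png',np.hstack([cv2.resize(x,(400,343),interpolation=cv2.INTER_CUBIC) for x in (a,b)]))
E
```

```text
t 14.5 pos [0.7218 0.0282 0.3273] F [-1.84 -0.38 -0.91] yaw -161.39 nest in tool [ 0.149  -0.0362  0.3276] tiltz [-3.e-03  9.e-04 -1.e+00] q [-0.06  0.27  1.34  0.    1.54 -1.96] 0.0726 -5.9172351096802566e-05 [ 0.008  0.042 -0.02 ]
```

View pics/f.png

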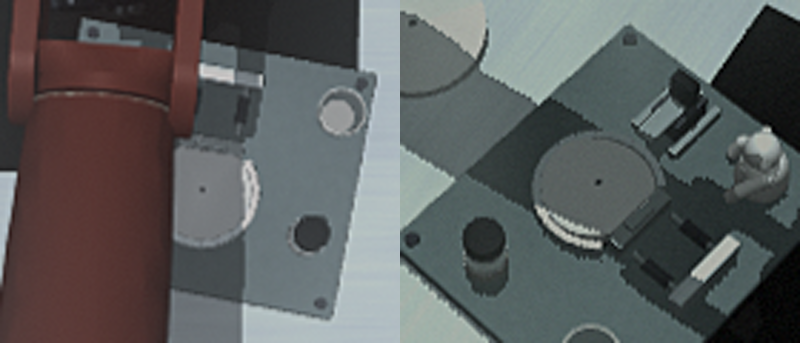

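The right half of the view shows the dark gap gone and the bar, around (640,215), moved in onto the disc. The clamp, around (675,110), is still open. I'll turn the tool square to the post next.

>>> drive_tool(
  rows=[
    [[0, 0, 0], 0.14],
    [[0, 0, 0], 0.14],
    [[0, 0, 0], 0.14],
    [[0, 0, 0], 0.14],
    [[0, 0, 0], 0.14],
    [[0, 0, 0], 0.14],
    [[0, 0, 0], 0.14],
    [[0, 0, 0], 0.14],
    [[0, 0, 0], 0.14],
    [[0, 0, 0], 0.14],
  ],
)

```text
t: 15.6
tool_pos: [0.7188, 0.0257, 0.3306]
tool_rot: [-1.617, -2.693, 0.0]
contact_force: [0.4, -0.2, -0.1]
opening: -0.0
grip_force: 0.0
```

>>> drive_tool(
  rows=[
    [[0, 0, 0], 0.1335],
    [[0, 0, 0], 0.1335],
    [[0, 0, 0], 0.1335],
    [[0, 0, 0], 0.1335],
    [[0, 0, 0], 0.1335],
    [[0, 0, 0], 0],
  ],
)

```text
t: 16.2
tool_pos: [0.719, 0.0258, 0.3306]
tool_rot: [-2.404, -2.022, 0.001]
contact_force: [-0.2, 0.6, 0.0]
opening: 0.0
grip_force: 0.0
```

```bash
cat >> st.py <<'E'
g=np.array([[np.cos(p[3]),-np.sin(p[3])],[np.sin(p[3]),np.cos(p[3])]])
print('jig xy',(g.T@(o['tool_pos'][:2]-p[:2])).round(4), 'jig x,y dirs in tool',(M.T@np.r_[g[:,0],0]).round(3),(M.T@np.r_[g[:,1],0]).round(3),'F jig',(g.T@o['contact_force'][:2]).round(2))
E
python3 st.py
```

```text
t 16.2 pos [0.719  0.0258 0.3306] F [-0.19  0.64  0.03] yaw 80.13 nest in tool [-0.0998 -0.1123  0.3306] tiltz [-3.e-04 -1.e-04 -1.e+00] q [-0.07  0.26  1.34 -0.    1.54  0.1 ] 0.0726 3.9892818686131064e-05 [ 0.076  0.035 -0.002]
jig xy [0.1124 0.0999] jig x,y dirs in tool [ 0.  1. -0.] [ 1. -0. -0.] F jig [-0.29  0.6 ]
```

>>> drive_tool(
  rows=[
    [[0.012, -0.028, 0], 0],
    [[0.012, -0.028, 0], 0],
    [[0.012, -0.028, 0], 0],
    [[0.012, -0.028, 0], 0],
    [[0, 0, 0], 0],
  ],
)

```text
t: 16.7
tool_pos: [0.6151, 0.0942, 0.3306]
tool_rot: [-2.398, -2.028, 0.0]
contact_force: [0.0, -0.3, 0.5]
opening: 0.0003
grip_force: 0.0
```

```bash
python3 st.py
python3 - <<'E'
from h import *
p=np.load('jig.npy');g=np.array([[np.cos(p[3]),-np.sin(p[3])],[np.sin(p[3]),np.cos(p[3])]])
d=grab('scene');X=onz(d,np.array([[411,102]])/[638/170,3.75]+[254.63,204.63],.079)
dt=grab('top');Y=onz(dt,np.array([[163,290]])/5+[279.6,149.6],.075)
print(g.T@(X[0,:2]-p[:2]),g.T@(Y[0,:2]-p[:2]))
b=d['image'][195:305,300:425]
cv2.imwrite('pics/g.png',cv2.convertScaleAbs(cv2.resize(b,(681,600),interpolation=cv2.INTER_CUBIC),alpha=1.6))
E
```

```text
t 16.7 pos [0.6151 0.0942 0.3306] F [ 0.   -0.26  0.49] yaw 80.45 nest in tool [-0.1497  0.0012  0.3305] tiltz [-7.e-04  6.e-04 -1.e+00] q [0.03 0.03 1.59 0.   1.52 0.2 ] 0.0726 0.00029855892442718707 [-0.036 -0.025  0.02 ]
jig xy [-0.0017  0.1495] jig x,y dirs in tool [-0.005  1.    -0.001] [1.    0.005 0.   ] F jig [ 0.05 -0.26]
[-0.0015563   0.10848398] [-0.00254445  0.10649936]
```

View pics/g.png

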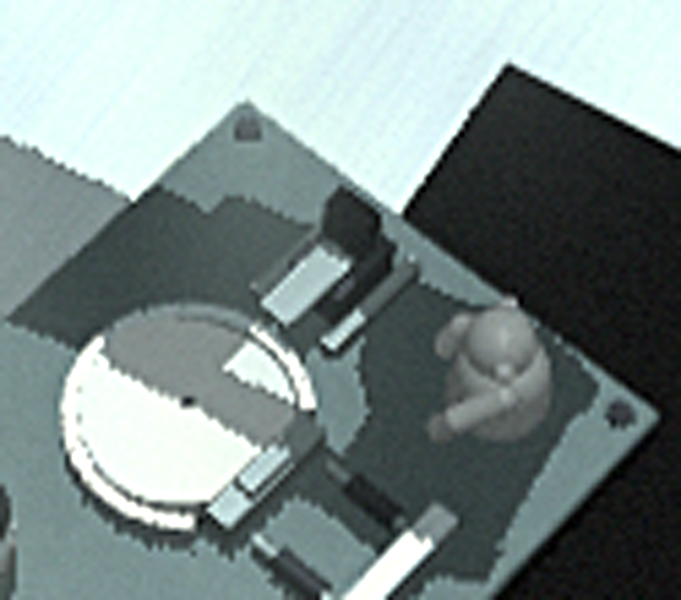

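The bar at (265,470) is parallel to and against the disc, with no gap. The clamp post at (350,220) is still open. I'll descend behind the post.

>>> drive_tool(
  rows=[
    [[0, 0, 0.04], 0],
    [[0, 0, 0.04], 0],
    [[0, 0, 0.04], 0],
    [[0, 0, 0.04], 0],
    [[0, 0, 0.02], 0],
    [[0, 0, 0.015], 0],
    [[0, 0, 0], 0],
    [[-0.006, 0, 0], 0],
    [[-0.006, 0, 0], 0],
    [[0, 0, 0], 0],
  ],
)

```text
t: 17.8
tool_pos: [0.6169, 0.0802, 0.1373]
tool_rot: [2.403, 2.021, 0.004]
contact_force: [0.4, -0.4, 0.5]
opening: 0.0003
grip_force: 0.0
```

>>> drive_tool(
  rows=[
    [[-0.004, 0, 0], 0],
    [[-0.003, 0, 0], 0],
    [[-0.003, 0, 0], 0],
    [[-0.003, 0, 0], 0],
    [[0, 0, 0], 0],
  ],
)

```text
t: 18.3
tool_pos: [0.6137, 0.0681, 0.1355]
tool_rot: [2.404, 2.023, 0.0]
contact_force: [0.1, 0.7, 0.6]
opening: 0.0002
grip_force: 0.2
```

>>> drive_tool(
  rows=[
    [[-0.003, 0, 0], 0],
    [[-0.003, 0, 0], 0],
    [[-0.003, 0, 0], 0],
  ],
)

```text
t: 18.6
tool_pos: [0.6121, 0.0594, 0.1355]
tool_rot: [-2.403, -2.023, -0.001]
contact_force: [-0.4, 2.7, 1.8]
opening: 0.0002
grip_force: 1.1
```

```bash
python3 st.py
```

```text
t 18.6 pos [0.6121 0.0594 0.1355] F [-0.42  2.74  1.81] yaw 80.18 nest in tool [-0.1148 -0.0015  0.1354] tiltz [ 2.e-04  3.e-04 -1.e+00] q [-0.02  0.19  1.76  0.    1.19  0.15] 0.0726 0.00023215129623673801 [ 0.326  0.01  -0.035]
jig xy [0.0014 0.1147] jig x,y dirs in tool [-0.001  1.     0.   ] [1.    0.001 0.   ] F jig [-0.89  2.62]
```

>>> drive_tool(
  rows=[
    [[-0.003, 0, 0], 0],
    [[-0.003, 0, 0], 0],
    [[-0.003, 0, 0], 0],
    [[-0.003, 0, 0], 0],
    [[-0.002, 0, 0], 0],
    [[0, 0, 0], 0],
  ],
)

```text
t: 19.2
tool_pos: [0.6096, 0.0451, 0.1352]
tool_rot: [2.404, 2.022, -0.001]
contact_force: [0.6, 0.7, 0.2]
opening: -0.0004
grip_force: 0.3
```

>>> drive_tool(
  rows=[
    [[-0.001, 0, 0], 0],
    [[-0.001, 0, 0], 0],
    [[0, 0, 0], 0],
  ],
)

```text
t: 19.5
tool_pos: [0.6093, 0.0436, 0.1352]
tool_rot: [2.403, 2.023, -0.0]
contact_force: [0.8, 2.1, 0.9]
opening: 0.0
grip_force: 0.8
```

```bash
python3 st.py
```

```text
t 19.5 pos [0.6093 0.0436 0.1352] F [0.83 2.06 0.87] yaw 80.18 nest in tool [-0.0986 -0.0014  0.1352] tiltz [-0.e+00 -1.e-04 -1.e+00] q [-0.05  0.18  1.77 -0.    1.19  0.12] 0.0726 3.521097007101305e-05 [ 0.214 -0.088 -0.021]
jig xy [0.0013 0.0986] jig x,y dirs in tool [-0.001  1.     0.   ] [ 1.     0.001 -0.   ] F jig [0.46 2.17]
```

Not at the stop yet, so I'll push on in small steps.

>>> drive_tool(
  rows=[
    [[-0.001, 0, 0], 0],
    [[-0.001, 0, 0], 0],
    [[0, 0, 0], 0],
  ],
)

```text
t: 19.8
tool_pos: [0.609, 0.0418, 0.1352]
tool_rot: [-2.403, -2.023, -0.0]
contact_force: [1.2, 2.2, -0.9]
opening: 0.0003
grip_force: 1.4
```

>>> drive_tool(
  rows=[
    [[-0.001, 0, 0], 0],
    [[-0.0005, 0, 0], 0],
    [[0, 0, 0], 0],
  ],
)

```text
t: 20.1
tool_pos: [0.6089, 0.0415, 0.1353]
tool_rot: [-2.402, -2.022, -0.004]
contact_force: [2.7, 7.2, -1.0]
opening: -0.0001
grip_force: 3.7
```

>>> drive_tool(
  rows=[
    [[-0.0008, 0, 0], 0],
    [[0, 0, 0], 0],
    [[0, 0, 0], 0],
  ],
)

```text
t: 20.4
tool_pos: [0.6089, 0.0413, 0.1353]
tool_rot: [-2.402, -2.021, -0.006]
contact_force: [2.1, 9.5, -0.8]
opening: -0.0003
grip_force: 4.8
```

>>> drive_tool(
  rows=[
    [[0.003, 0, 0], 0],
    [[0.01, 0, 0], 0],
    [[0.02, 0, 0], 0],
    [[0, 0, -0.03], 0],
    [[0, 0, -0.045], 0],
    [[0, 0, -0.045], 0],
    [[0.02, 0, -0.045], 0],
    [[0.04, 0.02, 0], 0],
    [[0.045, 0.02, 0], 0],
    [[0.045, 0.02, 0], 0],
  ],
)

```text
t: 21.4
tool_pos: [0.6999, 0.2106, 0.3013]
tool_rot: [2.403, 2.021, 0.001]
contact_force: [0.6, -0.5, -0.1]
opening: 0.0003
grip_force: 0.0
```

>>> drive_tool(
  rows=[
    [[0.04, 0.0, 0], 0],
    [[0.04, 0, 0], 0],
    [[0.02, 0, 0], 0],
    [[0, 0, 0], 0],
  ],
)

```text
t: 21.8
tool_pos: [0.7157, 0.3111, 0.2993]
tool_rot: [-2.4, -2.027, 0.002]
contact_force: [0.7, -0.9, -0.1]
opening: 0.0002
grip_force: 0.0
```

```bash
python3 st.py
python3 - <<'E'
from h import *
d=grab('scene')
b=d['image'][195:305,300:425]
cv2.imwrite('pics/i.png',cv2.convertScaleAbs(cv2.resize(b,(681,600),interpolation=cv2.INTER_CUBIC),alpha=1.5))
E
```

```text
t 21.8 pos [0.7157 0.3111 0.2993] F [ 0.66 -0.94 -0.11] yaw 80.37 nest in tool [-0.3799 -0.0615  0.2996] tiltz [-9.e-04 -6.e-04 -1.e+00] q [ 0.31  0.41  1.2  -0.    1.53  0.48] 0.0726 0.0002247715812513501 [ 0.032 -0.021  0.03 ]
jig xy [0.0603 0.3804] jig x,y dirs in tool [-0.004  1.    -0.001] [ 1.     0.004 -0.001] F jig [ 0.81 -0.81]
```

View pics/i.png

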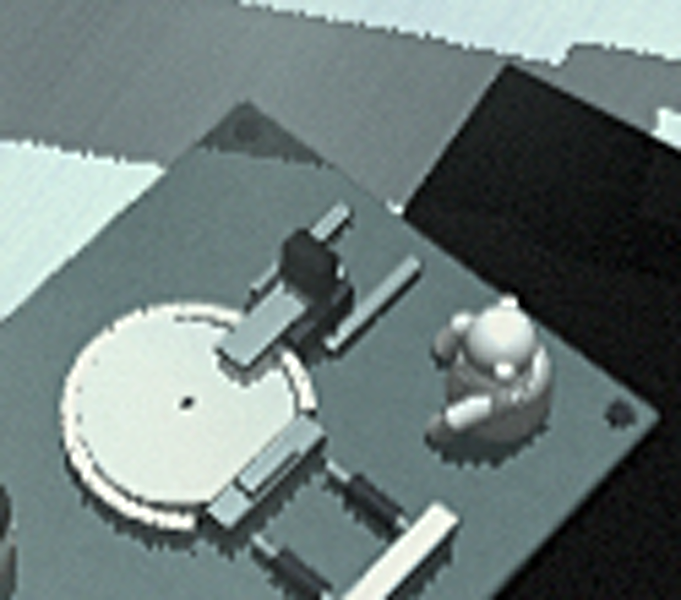

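The toe at (240,350) lies over the disc's rim, the bar at (265,475) is flush on the flat, and the robot is clear of everything.

```bash
python3 -c "
from station import ctrl
print(ctrl.finish_job())"
```

```text
the job is handed in; nothing more can be done
None
```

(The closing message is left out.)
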